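# Check a drilled bore with the hand probe

### The arm

A 6-joint arm with a two-finger parallel gripper is mounted at the origin on the work surface. World frame = base frame: x ahead of the robot, y to its left, z up, the work surface at z = 0. Lengths are in mm, angles in rad, forces in N, time in s.
With the tool pointing down it reaches from about 275 to 1000 mm from the base axis. Payload 8.4 kg.
Tool frame: the origin (TCP) lies at the very end of the fingers, on their centre line; the grasp point (between the pads) lies 19 mm behind it; z points along the fingers, y is the line along which they close (so a half turn about z gives the same grasp; the last joint's range is limited). The gripper opens to 85 mm and grips with 20 to 120 N. Pads are 22 mm wide; open, the fingers measure 114 mm over their backs; the gripper's body (76 mm by 85 mm) begins 54 mm behind the grasp point. The pads swing forward as they close: fully open they stand 13 mm farther back than shut.
Start: joints at [1.145, 0.353, 1.633, -0, 1.155, -0.002], TCP at [257.016, 569.711, 231.281] pointing down, gripper open.
Joint ranges: [-2.63, 2.63], [-0.92, 2.1], [0.06, 2.66], [-1.3, 4.44], [0, 2.69], [-3.02, 3.02]. Speed limits (rad/s): [2.22, 2.22, 2.79, 3.14, 3.14, 3.14].

### API

Orientations are given as a unit quaternion [w, x, y, z].
In Python, from rig import r gives the robot as it stands.
- The arm moves only by the shell command python3 -m crank 'ROWS' [FORCE]. ROWS is a JSON object of lists of equal length, an entry for each row: "slide": the shift along the world's x, y, z in m, a list of three; "twist": the turn about the world's z in rad; "gripper": the closure in counts, from 0 (fully open) to 255 (shut). A call has 1 to 12 rows; each row shifts and turns the commanded pose from where the row before left it; what a row does not reach is not made up. A row lasts 1/10 s, in which the tool goes at most 50 mm and 8.59 degrees, less where a joint would pass 70% of its speed; a pose out of reach is approached as far as the arm can. A call with a gripper value outside its range is refused whole. The fingers move at their own pace and stop on an object; FORCE is the grip in N (left out, the last holds). Time passes only in rows, so rows that do not move let the fingers close. It gives the time, the measured TCP pose, the force, the opening and the grip force at its end, in the units of the state.
- r.get_obs(): the state, without advancing time (a new reading comes with each control period).
- r.grab_frame(name): name is "scene" or "top" or "wrist"; returns a dict with "frame" (384x512x3 uint8, blue, green, red), "fov_y" (degrees; the focal length in pixels is half the picture's height over the tangent of half this angle, whatever the lens; pixels are square), "cx", "cy" (the principal point, pixels), "world_from_camera" (4x4, takes a point from camera to world coordinates). Camera axes: x right, y down, z forward; pixel columns grow to the right and rows downward; lengths in mm; the calibration is good to about 2 mm. The wrist camera is an equidistant fisheye: a pixel r from the principal point sees the ray r / f radians off the axis. A picture is of the moment at which its call begins. There is no depth.
- r.hand_in(): hands the job in; it is judged then, once.
Trained networks look in a picture, given as the dict that the camera call returned (one of the last four; its "shot" number tells which), for a name from the list of things; names that differ only in an ending like _2 or _b are one class to them, and where a whole thing is asked for, a point or a joint stands for the part that bears it (a point fixed in the world has none). Each returns a list of dicts, best first, with "p" (0 to 1); they miss things now and then, are a little off and sometimes report something else, mostly with a low value. They report only what shows in the picture. A call takes as long as a camera call. They do not tell look-alikes from the thing itself.
- r.boxes_of(picture, label): "location" ([x, y, z] in mm, in the coordinates of the camera as it stood for that picture, good to about 4 mm: the middle of the surface that is visible of it).
- r.spot_point(picture, label): "location" ([x, y, z] in mm, in the coordinates of the camera as it stood for that picture, good to about 4 mm: a listed point, or the origin of a listed thing).
The state is a dict: "clock": time; "joints": joint angles; "joint_vel": joint speeds; "joint_torque": joint torques, N m; "ee_pos": TCP position; "tcp_rot": TCP orientation; "contact_force": force on the tool from outside, world axes, zero at the start; "moment": the same for the moment, N m; "gripper_width": opening from 0.0 (shut) to 1.0 (fully open); "finger_force": force on a finger pad.
Only numpy, scipy, OpenCV 4.12 (cv2) and the standard library are available. Lean on these libraries where they do the work, as an engineer would, in place of code of your own. Each camera call takes 0.05 s, during which the arm holds its last target. There are 200 camera calls.

### The job

On the gauge readout press the round key (power) all the way down and let it up, then the square key (zero) in the same way, leaving the narrow bar key alone. Then lift the wooden-handled probe out of its stand and lower its steel stem, upright, from above into the guide hole of the jig, never touching the jig with it, until the dark ring round the stem (40 mm above the tip) is level with the top of the guide plate. Finish still holding the probe there, still and centred in the hole, and leave the rest of the bench undisturbed.

Things in the scene. Friction and masses are not known exactly. Their poses are not given: they have to be found in the camera images.
- key_round_top (a point): centre of the top face of the round key (28 mm across). The three keys, white caps on black bezels 42 mm square, stand in a row 60 mm apart on the black readout box (110 x 220 mm, 30 mm high); which place holds which key varies. Top faces 45 mm above the bench, 9 mm above the bezels
- key_square_top (a point): centre of the top face of the square key (24 x 24 mm), same height
- key_bar_top (a point): centre of the top face of the narrow bar key (34 x 11 mm), same height; not to be pressed
- key_round (a joint): travel of the round key in m: 0 up, 0.006 fully down; spring, about 1.5 N to start and 5 N fully down; counts as pressed beyond 0.004 for a tenth of a second
- key_square (a joint): travel of the square key, as for the round key
- key_bar (a joint): travel of the bar key, as for the round key
- probe_handle (a point): centre of the probe's wooden handle, a square prism 26 x 26 mm and 50 mm tall, its flat sides facing the point's x and y; z points up along the probe. A steel stem, 10 mm thick and 100 mm long, hangs below it: the tip is 125 mm below this point. 100 to 210 g. It starts upright in its stand, handle from 110 to 160 mm above the bench
- probe_tip (a point): centre of the flat lower end of the probe's stem, on its axis; it starts 10 mm above the bench in the stand. A thin dark ring goes round the stem 40 mm above the tip
- probe: the whole probe; origin at the tip, z up along the stem
- stand: dark wooden block 70 x 70 mm, 60 mm high, fixed, with an upright blind hole 12 mm wide and 50 mm deep in which the stem stands; origin under its centre
- guide_hole (a point): centre of the guide hole at the top face of the jig's aluminium guide plate, 80 mm above the bench; z up. The hole is round, 28 mm across; the plate is 110 x 110 mm, 12 mm thick, and 13 mm below it a pine blank has a coaxial 30 mm bore, 45 mm deep, down to the jig's base 10 mm above the bench
- jig: the whole bore-checking jig, fixed to the bench: base 130 x 130 mm, blank, four steel pillars and guide plate, 83 mm high in all; origin under its centre
- sanding_block: cork sanding block 90 x 36 x 30 mm lying between readout and stand; origin under its centre, long side along its x
- offcut: pine offcut 25 x 160 x 25 mm, long side along its y, towards the far side of the bench; origin under its centre
- mallet: hammer about 250 mm long lying flat on the far side of the bench, handle towards its -x
- glue: white glue bottle 60 mm across, 160 mm tall, standing at the far right; origin under its centre
- pencil_mug: white mug 76 mm across, 90 mm tall, at the far left; origin under its centre
Not all that is in view belongs to the job. Leave any purple look-alike of the probe alone. Leave any yellow look-alike of the jig alone.

How it is judged:
By the outcome, as a careful person would: the job done as asked, in the order asked, and still so for the second after the job is handed in, while the arm keeps its last pose, push and grip.
It also fails if it takes over 62 s, if anything falls off the work surface, if the arm or the gripper's body presses on something with over 40 N, if the wrist force passes 120 N, or if a joint passes its speed limit or range.

## Working session

There is one attempt and no reset: what is moved stays moved. The work goes in short steps, Python scripts to look and compute and a shell command to move; the robot and the scene stay as the last step left them, time stands still between calls to the robot, and variables do not carry over. Pictures are saved under pics/ and viewed, at most 10 in all, crops included, and the job is handed in when it is done.

```bash
mkdir -p pics; cat > h.py <<'E'
from rig import r
import numpy as np, cv2
def w(d,p):
    M=np.array(d["world_from_camera"]); return M[:3,:3]@np.array(p)+M[:3,3]
def det(d,l,f='spot_point',n=3):
    for q in getattr(r,f)(d,l)[:n]:
        print(l,round(q['p'],2),np.round(w(d,q['location']),1),'px',np.round(px(d,w(d,q['location']))))
def K(d): return d['frame'].shape[0]/2/np.tan(np.radians(d['fov_y'])/2)
def px(d,p):
    M=np.array(d["world_from_camera"]); c=M[:3,:3].T@(np.array(p)-M[:3,3]); f=K(d)
    return np.array([d['cx']+f*c[0]/c[2], d['cy']+f*c[1]/c[2]])
def back(d,uv,z,fish=False):
    M=np.array(d["world_from_camera"]); f=K(d); v=np.array([uv[0]-d['cx'],uv[1]-d['cy']])
    if fish:
        R=np.hypot(*v); t=R/f; c=np.array([*(v/max(R,1e-9)*np.sin(t)),np.cos(t)])
    else: c=np.array([*(v/f),1])
    g=M[:3,:3]@c; return M[:3,3]+g*(z-M[2,3])/g[2]
E
python3 - <<'E'
from h import *
print(r.get_obs())
for n in ('top','scene'):
    d=r.grab_frame(n); cv2.imwrite(f'pics/{n}0.png',d['frame']); print(n,d['fov_y'],np.round(d['world_from_camera'],2).tolist())
    for l in ['key_round_top','key_square_top','key_bar_top','probe_handle','probe_tip','stand','guide_hole','jig','sanding_block','offcut','mallet','glue','pencil_mug']: det(d,l)
E
```

```text
{'clock': 0.0, 'joints': array([ 1.14459234e+00,  3.53630558e-01,  1.63413565e+00, -1.86193205e-05,
        1.15520912e+00, -2.40943984e-03]), 'joint_vel': array([-1.63123347e-03, -3.63666805e-05, -5.33448460e-04, -1.37279035e-03,
        1.57790866e-03, -3.96917017e-04]), 'joint_torque': array([ 1.51435866e-03, -6.05255413e+01, -3.42061687e+01,  5.83037558e-05,
        9.42670827e-03, -7.10210003e-06]), 'ee_pos': array([256.82654059, 569.26835901, 230.57202508]), 'tcp_rot': array([-1.38706756e-04,  2.10311385e-01,  9.77634207e-01, -6.77332441e-04]), 'contact_force': array([0.08722056, 0.15392739, 0.69360208]), 'moment': array([-0.04133361,  0.01810594, -0.04535319]), 'finger_force': 0.0, 'gripper_width': 1.0005721939180297}
top 45.36286490662374 [[0.03, -0.98, 0.18, 321.91], [-1.0, -0.03, 0.0, 65.06], [0.0, -0.18, -0.98, 1376.9], [0.0, 0.0, 0.0, 1.0]]
key_round_top 0.44 [ 527.6 -308.8   47.5] px [381. 208.]
key_square_top 0.59 [ 700.1 -134.3    1.5] px [319. 154.]
key_square_top 0.39 [ 529.7 -249.1   45.4] px [360. 207.]
key_square_top 0.32 [539.5 270.6  84.1] px [181. 197.]
key_bar
[... 1245 characters left out ...]
 [540.3 276.6  74.5] px [310. 170.]
probe_handle 0.63 [629.5 -79.7 122.7] px [230. 242.]
probe_tip 0.68 [498.1  77.4  -2.2] px [249. 207.]
probe_tip 0.63 [ 6.266e+02 -8.060e+01 -3.000e-01] px [231. 265.]
probe_tip 0.32 [587.4  16.9 130.4] px [252. 210.]
stand 0.87 [591.   20.6   2.9] px [253. 236.]
guide_hole 0.96 [540.3 279.7  74.9] px [311. 169.]
jig 0.81 [541.2 274.7   1.4] px [307. 185.]
jig 0.66 [381.1 455.   -2. ] px [313. 136.]
sanding_block 0.77 [520.1 -70.5  -2.3] px [213. 237.]
offcut 0.56 [ 701.1 -134.5    1.1] px [230. 298.]
mallet 0.89 [7.040e+02 1.318e+02 7.000e-01] px [308. 244.]
glue 0.83 [ 702.3 -323.7   -1. ] px [164. 346.]
pencil_mug 0.73 [703.1 390.    2. ] px [369. 200.]
```

View pics/top0.png

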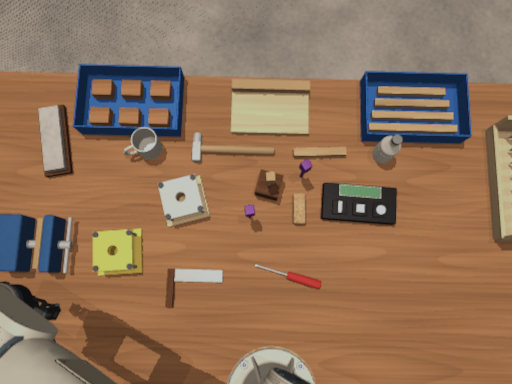

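View pics/scene0.png

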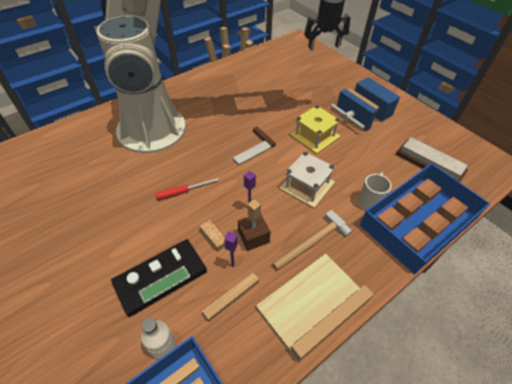

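The wooden probe is at top (270,177) / scene (254,210). The things it could be taken for are the purple look-alikes at top (250,211) and (305,166), scene (249,180) and (231,240). The jig is the grey one at top (181,197) / scene (310,170); its look-alike is the yellow one at top (113,250). The keys in the top view are bar (339,207), square (360,208) and round (381,209). I'll check these in a close crop.

```bash
python3 - <<'E'
from h import *
d=r.grab_frame('top')
f=d['frame']; a=cv2.resize(f[140:230,150:300],None,fx=5,fy=5,interpolation=cv2.INTER_CUBIC)[:, :750]
cv2.imwrite('pics/c1.png',a)
for n,uv,z in [('bar',(339.5,207),45),('sq',(360.5,208.5),45),('rd',(381,210),45),('handle',(270,177),160),('hole',(181,196.5),80)]: print(n,np.round(back(d,uv,z),1))
g=f.min(2).astype(int); m=np.uint8(g>170); m[:, :325]=0; m[:, 395:]=0; m[:197]=0;m[222:]=0
n,l,s,c=cv2.connectedComponentsWithStats(m)
for i in range(1,n):
    if s[i,4]>8: print(s[i],c[i],np.round(back(d,c[i],45),1))
b=f[185:206,170:192].min(2); print(b)
E
```

```text
bar [ 528.3 -189.2   45. ]
sq [ 525.4 -250.8   45. ]
rd [ 522.5 -310.8   45. ]
handle [587.8  20.4 160. ]
hole [541.5 271.1  80. ]
[338 201   4  11  33] [339.51515152 206.15151515] [ 530.8 -189.3   45. ]
[357 205   7   7  48] [360.0625 207.9375] [ 527.1 -249.5   45. ]
[377 206   8   8  57] [380.56140351 209.33333333] [ 524.5 -309.5   45. ]
[[190 190 189 190 189 189 189 190 190 190 190 191 191 191 191 191 191 190
  190 190 190 190]
 [189 189 189 189 189 190 190 190 190 190 191 190 190 190 189 189 189 190
  189 190 190 190]
 [189 190 190 190 190 191 191 190 190 189 189 189 189 190 190 190 190 190
  190 190 189 189]
 [190 190 190 190 190 189 189 189 189 189 189 189 190 190 190 190 190 189
  189 189 189 190]
 [189 189 189 188 188 189 189 189 189 190 190 190 189 189 189 189 189 189
  190 191 190 191]
 [188 188 188 188 189 189 189 190 189 189 189 189 188 189 189 189 190 190
  191 191 191 191]
 [189 188 189 188 188 188 188 188 181 168 167 168 180 188 190 190 191 191
  191 191 191 191]
 [187 188 187 187 187 188 184 168 144 113 108 112 138 161 185 191 191 191
  191 190 190 190]
 [187 187 188 
[... 495 characters left out ...]
6 103 103 100 105 172 190 191
  191 192 192 192]
 [188 188 188 189 189 183 128  53  38  83 101 103 103 108 147 183 192 192
  192 193 193 193]
 [188 189 189 190 190 191 165 122  81  94 103 103 113 143 179 191 192 192
  192 192 192 191]
 [189 190 190 190 190 190 187 174 156 147 141 150 163 179 190 191 191 191
  191 191 191 191]
 [190 190 190 191 191 191 191 192 189 184 179 184 189 191 190 190 190 191
  191 191 192 193]
 [191 191 191 191 191 192 191 190 190 190 190 190 190 190 190 191 191 192
  193 193 192 192]
 [191 191 191 190 190 190 189 189 189 189 190 190 191 191 192 192 192 192
  193 192 192 192]
 [189 189 189 189 189 189 189 190 190 190 191 191 192 192 192 192 192 192
  191 192 192 192]]
```

View pics/c1.png

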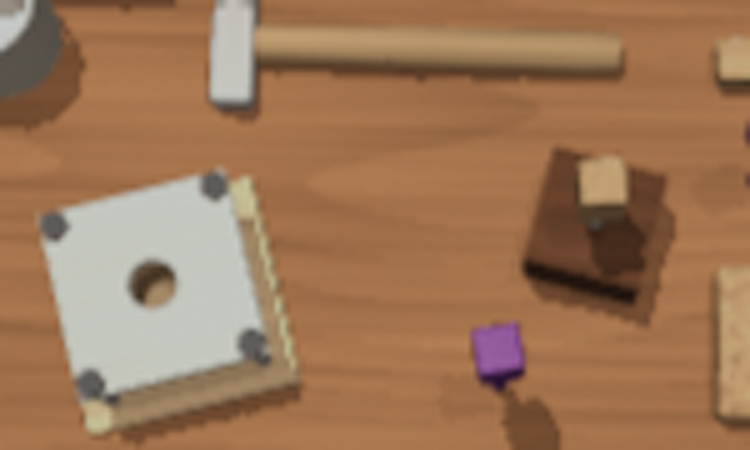

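The crop shows the wooden handle at (603,185), nearly axis-aligned on the brown stand, and the jig hole at (152,284). The nearest purple probe is separate at (498,352), so the choice holds. Next I move towards the keys with the gripper shut.

```bash
python3 -m crank '{"slide":[[0.012,-0.04,0],[0.012,-0.04,0],[0.012,-0.04,0],[0.012,-0.04,0],[0.012,-0.04,0],[0.012,-0.04,0],[0.012,-0.04,0],[0.012,-0.04,0],[0.012,-0.04,0],[0.012,-0.04,0],[0.012,-0.04,0]],"twist":[0.038,0.038,0.038,0.038,0.038,0.038,0.038,0.038,0.038,0.038,0.038],"gripper":[255,255,255,255,255,255,255,255,255,255,255]}'
python3 -m crank '{"slide":[[0.012,-0.04,0],[0.012,-0.04,0],[0.012,-0.04,0],[0.012,-0.04,0],[0.012,-0.04,0],[0.012,-0.04,0],[0.012,-0.04,0],[0.012,-0.04,0],[0.012,-0.04,-0.03],[0,0,-0.03],[0,0,-0.03],[0,0,0]],"twist":[0,0,0,0,0,0,0,0,0,0,0,0],"gripper":[255,255,255,255,255,255,255,255,255,255,255,255]}'
python3 - <<'E'
from h import *
o=r.get_obs(); print(o['clock'],o['ee_pos'],o['tcp_rot'],o['gripper_width'],o['joints'])
d=r.grab_frame('wrist'); cv2.imwrite('pics/w1.png',cv2.resize(d['frame'],(768,576))); print(d['fov_y'],np.round(d['world_from_camera'],2).tolist())
for l in ['key_round_top','key_square_top','key_bar_top','probe_handle','stand']: det(d,l)
E
```

```text
clock: 2.55
ee_pos: [389.3, 128.2, 231.6]
tcp_rot: [0.0, 0.002, 1.0, 0.0]
contact_force: [0.1, 0.2, 0.1]
gripper_width: -0.001
finger_force: 0.0
clock: 3.75
ee_pos: [494.1, -228.4, 138.6]
tcp_rot: [-0.003, 0.003, 1.0, 0.001]
contact_force: [-0.2, 0.5, 0.8]
gripper_width: -0.002
finger_force: 0.0
3.75 [ 494.07913643 -228.40640564  138.57932982] [-0.0031135   0.00328087  0.99998872  0.00144665] -0.002311081876705359 [-4.35791089e-01  3.42269925e-01  1.88458072e+00  2.11156032e-05
  9.21608341e-01 -2.00003844e+00]
65.70646984690485 [[0.01, 0.96, 0.27, 426.5], [1.0, -0.01, 0.0, -228.59], [0.0, 0.27, -0.96, 281.08], [0.0, 0.0, 0.0, 1.0]]
key_round_top 0.57 [ 527.8 -307.9   43.1] px [167. 235.]
key_square_top 0.65 [ 531.  -248.3   44.6] px [236. 238.]
key_bar_top 0.98 [ 530.  -188.5   41.4] px [305. 235.]
stand 0.92 [588.8  15.9   1.4] px [491. 271.]
```

View pics/w1.png

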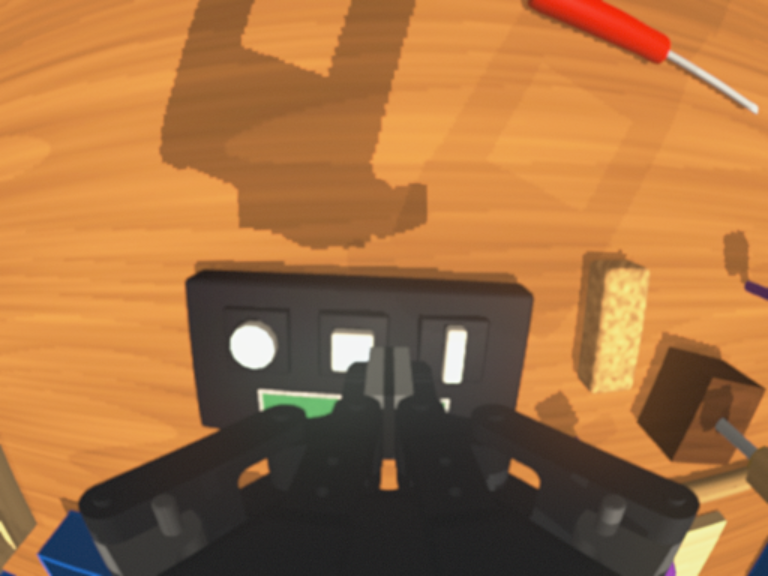

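The wrist view shows round, square and bar keys at half-scale pixels of about (169,230), (235,233) and (303,237), with the shut fingertips near (260,247). The order is confirmed. Now I refine the positions.

```bash
python3 - <<'E'
from h import *
d=r.grab_frame('wrist')
f=d['frame']; m=np.uint8(f.min(2)>170); m[:205]=0; m[262:]=0; m[:, :140]=0; m[:,325:]=0
n,l,s,c=cv2.connectedComponentsWithStats(m)
for i in range(1,n):
    if s[i,4]>20: print(s[i],c[i],np.round(back(d,c[i],45,True),1))
E
```

```text
[157 210  29  29 647] [170.56414219 223.65996909] [ 524.8 -309.2   45. ]
[297 213  15  35 412] [303.6723301  230.10436893] [ 530.8 -190.4   45. ]
[223 215  28  26 643] [235.58475894 226.97511664] [ 527.4 -250.3   45. ]
[175 253  54   9 128] [197.8515625 255.6875   ] [ 556.4 -286.4   45. ]
[291 259   9   3  22] [295.27272727 259.86363636] [ 560.5 -196.6   45. ]
```

```bash
python3 -m crank '{"slide":[[0.01,-0.027,0],[0.01,-0.027,0],[0.011,-0.027,0],[0,0,-0.03],[0,0,-0.03],[0,0,-0.018],[0,0,0],[0,0,0]],"twist":[0,0,0,0,0,0,0,0],"gripper":[255,255,255,255,255,255,255,255]}'
```

```text
clock: 4.9
ee_pos: [528.2, -310.3, 65.0]
tcp_rot: [0.0, 0.003, 1.0, -0.0]
contact_force: [0.3, 0.1, 1.0]
gripper_width: -0.001
finger_force: 0.0
```

```bash
python3 -m crank '{"slide":[[-0.003,0.001,0],[0,0,-0.015],[0,0,-0.004],[0,0,-0.003],[0,0,0],[0,0,0]],"twist":[0,0,0,0,0,0],"gripper":[255,255,255,255,255,255]}'
```

```text
clock: 5.5
ee_pos: [524.4, -309.0, 42.1]
tcp_rot: [-0.0, 0.003, 1.0, 0.0]
contact_force: [-2.2, 1.2, 2.4]
gripper_width: 0.004
finger_force: 1.5
```

```bash
python3 -m crank '{"slide":[[0,0,-0.0015],[0,0,-0.0015],[0,0,-0.0005],[0,0,0],[0,0,0],[0,0,0]],"twist":[0,0,0,0,0,0],"gripper":[255,255,255,255,255,255]}'
```

```text
clock: 6.1
ee_pos: [524.6, -309.1, 39.0]
tcp_rot: [-0.0, 0.003, 1.0, 0.0]
contact_force: [-3.5, 1.8, 8.4]
gripper_width: -0.002
finger_force: 4.3
```

The key is bottomed (8.4 N at z 39). I lift off and move to the square key.

```bash
python3 -m crank '{"slide":[[0,0,0.01],[0,0,0.02],[0,0,0.005],[0.001,0.02,0],[0.001,0.02,0],[0.001,0.019,0],[0,0,-0.015],[0,0,-0.01],[0,0,0],[0,0,0]],"twist":[0,0,0,0,0,0,0,0,0,0],"gripper":[255,255,255,255,255,255,255,255,255,255]}'
```

```text
clock: 7.1
ee_pos: [527.3, -250.5, 47.8]
tcp_rot: [-0.001, 0.003, 1.0, 0.0]
contact_force: [-0.3, 0.2, 0.2]
gripper_width: -0.003
finger_force: 0.0
```

```bash
python3 -m crank '{"slide":[[0,0,-0.003],[0,0,-0.003],[0,0,-0.002],[0,0,-0.0013],[0,0,0],[0,0,0],[0,0,0],[0,0,0]],"twist":[0,0,0,0,0,0,0,0],"gripper":[255,255,255,255,255,255,255,255]}'
```

```text
clock: 7.9
ee_pos: [528.0, -250.4, 39.6]
tcp_rot: [0.0, 0.003, 1.0, -0.0]
contact_force: [0.8, -3.6, 3.6]
gripper_width: -0.004
finger_force: 2.2
```

```bash
python3 -m crank '{"slide":[[0,0,-0.0008],[0,0,-0.0004],[0,0,0],[0,0,0],[0,0,0]],"twist":[0,0,0,0,0],"gripper":[255,255,255,255,255]}'
```

```text
clock: 8.4
ee_pos: [528.1, -250.4, 39.0]
tcp_rot: [0.0, 0.003, 1.0, -0.0]
contact_force: [-2.2, -3.3, 12.7]
gripper_width: -0.002
finger_force: 6.4
```

```bash
python3 -m crank '{"slide":[[0,0,0.01],[0,0,0.035],[0,0,0.04],[0,0,0.04],[0,0,0.04],[0,0,0.045],[0,0.04,0],[0,0.04,0],[0,0.04,0],[0,0.04,0],[0,0.04,0],[0,0.04,0]],"twist":[0,0,0,0,0,0,0,0,0,0,0,0],"gripper":[255,255,255,255,255,255,0,0,0,0,0,0]}'
python3 -m crank '{"slide":[[0,0.03,0],[0,0,0],[0,0,0]],"twist":[0,0,0],"gripper":[0,0,0]}'
python3 - <<'E'
from h import *
d=r.grab_frame('wrist'); cv2.imwrite('pics/w2.png',cv2.resize(d['frame'],(768,576)))
for l in ['probe_handle','probe_tip','stand','guide_hole']: det(d,l)
E
```

```text
clock: 9.6
ee_pos: [526.4, -8.1, 247.6]
tcp_rot: [-0.001, 0.003, 1.0, 0.0]
contact_force: [1.3, -0.1, -0.3]
gripper_width: 0.994
finger_force: 0.0
clock: 9.9
ee_pos: [526.9, 20.5, 247.7]
tcp_rot: [-0.001, 0.002, 1.0, 0.0]
contact_force: [0.4, -0.2, -1.0]
gripper_width: 0.996
finger_force: 0.0
probe_handle 0.92 [504.8  75.1 125.4] px [320. 164.]
probe_handle 0.78 [598.9  19.5 134.5] px [258. 263.]
probe_handle 0.68 [631.8 -75.5 125.5] px [165. 288.]
probe_tip 0.82 [500.5  72.5   2. ] px [299. 144.]
probe_tip 0.63 [629.8 -79.3  -3. ] px [190. 235.]
stand 0.76 [592.7  16.2   1.8] px [256. 212.]
guide_hole 0.92 [541.6 276.7  77.1] px [495. 189.]
guide_hole 0.37 [ 525.8 -310.7   43.7] px [-21. 171.]
```

View pics/w2.png

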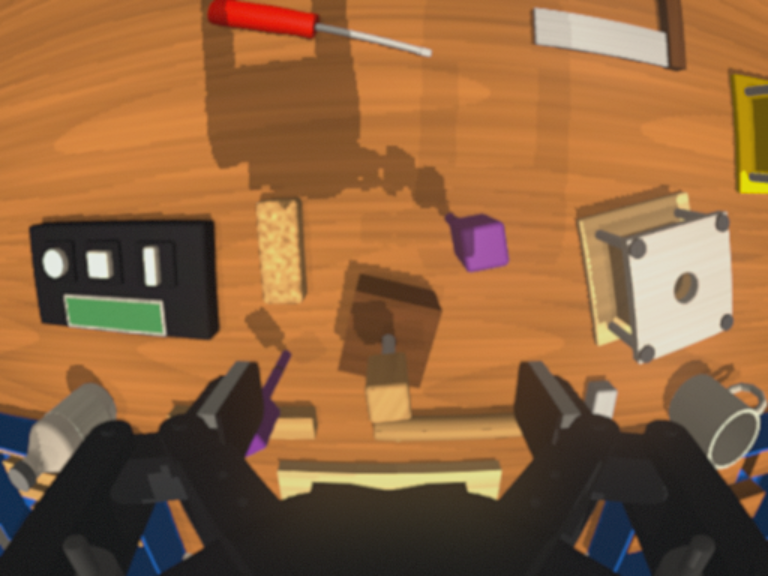

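The wrist view shows the handle's top face with corners at about (369,390), (409,385), (411,421) and (371,425), and the guide hole at (686,288). The purple probes are clear of the finger path. I compute the handle's pose and yaw from these.

```bash
python3 - <<'E'
from h import *
d=r.grab_frame('wrist'); f=d['frame']
C=[back(d,np.array(c)/1.5-0.17,160,True)[:2] for c in [(369,390),(409,385),(411,421),(371,425)]]
print(np.round(C,1),np.mean(C,0))
for a,b in [(0,1),(1,2),(3,2),(0,3)]: v=C[b]-C[a]; print(np.hypot(*v),np.degrees(np.arctan2(v[1],v[0])))
g=f[170:215,440:475].min(2); m=np.uint8(g<135); n,l,s,c=cv2.connectedComponentsWithStats(m)
for i in range(1,n): print(s[i],c[i]+[440,170],np.round(back(d,c[i]+[440,170],80,True),1))
d=r.grab_frame('top');f=d['frame']; g=f[185:206,170:192].min(2); m=np.uint8(g<140); n,l,s,c=cv2.connectedComponentsWithStats(m)
for i in range(1,n): print(s[i],c[i]+[170,185],np.round(back(d,c[i]+[170,185],80),1))
cv2.imwrite('pics/c2.png',cv2.resize(r.grab_frame('wrist')['frame'][215:295,220:300],None,fx=7,fy=7,interpolation=cv2.INTER_CUBIC))
E
```

```text
[[583.5   6.8]
 [580.3  30.1]
 [605.2  31.6]
 [608.    7.4]] [594.26342344  18.98379767]
23.46444102957694 97.77452876209809
24.917456792182605 3.532574033804301
24.342313629409645 96.4628851583286
24.44319575915452 1.398249247886956
[ 10  10  16  21 254] [457.76377953 190.16141732] [542.7 271.8  80. ]
[ 5  7 10 10 74] [179.87837838 196.22972973] [542.2 274.4  80. ]
```

View pics/c2.png

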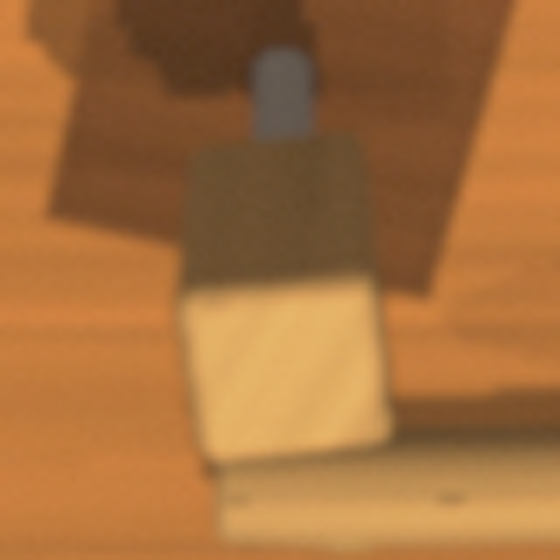

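```bash
python3 - <<'E'
from h import *
d=r.grab_frame('wrist')
C=[back(d,np.array(c)/7+[219.57,214.57],160,True)[:2] for c in [(183,293),(375,278),(388,438),(205,462)]]
print(np.round(C,1),np.mean(C,0))
for a,b in [(0,1),(1,2),(3,2),(0,3)]: v=C[b]-C[a]; print(np.hypot(*v),np.degrees(np.arctan2(v[1],v[0])))
print(r.get_obs()['ee_pos'])
E
```

```text
[[580.3   7.1]
 [578.4  30.9]
 [601.8  32.9]
 [605.3   9.3]] [591.46103957  20.07736097]
23.89360422317009 94.72886940852015
23.54107638664166 4.8868322481741
23.852516222268587 98.47165900569442
25.098511008370657 5.086966342644108
[527.65815144  19.29916739 248.08683436]
```

```bash
python3 -m crank '{"slide":[[0.02,0,0],[0.02,0,0],[0.0235,0.0007,0],[0,0,-0.03],[0,0,-0.03],[0,0,-0.03],[0,0,-0.03],[0,0,-0.01],[0,0,0],[0,0,0]],"twist":[0.032,0.032,0.032,0,0,0,0,0,0,0],"gripper":[0,0,0,0,0,0,0,0,0,0]}' 20
python3 - <<'E'
from h import *
d=r.grab_frame('wrist'); cv2.imwrite('pics/w3.png',d['frame'][120:384,130:390])
E
```

```text
clock: 11.35
ee_pos: [592.0, 20.5, 119.2]
tcp_rot: [0.001, -0.045, 0.999, 0.0]
contact_force: [0.8, 0.6, 1.5]
gripper_width: 0.997
finger_force: 0.0
```

View pics/w3.png

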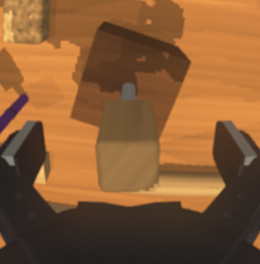

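The handle (about column 128) sits midway between the fingers (45 and 217). Closing gently.

```bash
python3 -m crank '{"slide":[[0,0,0],[0,0,0],[0,0,0],[0,0,0],[0,0,0],[0,0,0],[0,0,0],[0,0,0],[0,0,0],[0,0,0]],"twist":[0,0,0,0,0,0,0,0,0,0],"gripper":[60,100,130,150,165,180,200,220,240,255]}' 20
```

```text
clock: 12.4
ee_pos: [591.2, 20.4, 118.2]
tcp_rot: [0.0, -0.045, 0.999, -0.0]
contact_force: [-1.2, -1.5, 2.6]
gripper_width: 0.303
finger_force: 19.8
```

```bash
python3 -m crank '{"slide":[[0,0,0],[0,0,0],[0,0,0],[0,0,0.01],[0,0,0.015],[0,0,0.015],[0,0,0.015],[0,0,0.02],[0,0,0.02],[0,0,0.02],[0,0,0.02],[0,0,0]],"twist":[0,0,0,0,0,0,0,0,0,0,0,0],"gripper":[255,255,255,255,255,255,255,255,255,255,255,255]}' 60
python3 - <<'E'
from h import *
d=r.grab_frame('wrist'); cv2.imwrite('pics/w4.png',d['frame'][120:384,130:390])
for l in ['probe_handle','probe_tip','guide_hole']: det(d,l)
d=r.grab_frame('scene')
for l in ['probe_handle','probe_tip','guide_hole']: det(d,l)
u,v=px(d,[592,20,200]).astype(int); cv2.imwrite('pics/s4.png',cv2.resize(d['frame'][v-70:v+70,u-80:u+120],None,fx=4,fy=4,interpolation=cv2.INTER_CUBIC)); print(u,v)
E
```

```text
clock: 13.6
ee_pos: [592.8, 20.7, 257.0]
tcp_rot: [0.003, -0.045, 0.999, 0.0]
contact_force: [-0.1, -1.3, -1.7]
gripper_width: 0.301
finger_force: 59.3
probe_handle 0.94 [598.1  20.9 271.2] px [259. 269.]
probe_handle 0.87 [632.4 -79.7 123.3] px [154. 214.]
probe_handle 0.78 [504.4  73.5 125.8] px [329.  92.]
probe_tip 0.76 [627.7 -78.4  -3. ] px [186. 180.]
probe_tip 0.61 [593.3  17.7 148.1] px [256. 191.]
probe_tip 0.57 [499.7  75.1  -2.3] px [308.  93.]
guide_hole 0.89 [544.2 274.   78.2] px [498. 151.]
guide_hole 0.22 [705.9 132.1   1.3] px [328. 245.]
probe_handle 0.72 [628.3 -80.5 122.9] px [230. 242.]
probe_handle 0.58 [540.1 277.   73.9] px [310. 170.]
probe_handle 0.56 [589.   19.6 265.2] px [253. 175.]
probe_tip 0.78 [626.8 -76.5  -1. ] px [232. 265.]
probe_tip 0.74 [587.7  17.8 142.4] px [252. 207.]
probe_tip 0.6 [ 699.8 -326.5    0.7] px [163. 345.]
guide_hole 0.95 [387.8 458.8  79. ] px [319. 119.]
guide_hole 0.77 [541.5 277.2  76.8] px [311. 169.]
253 193
```

View pics/s4.png

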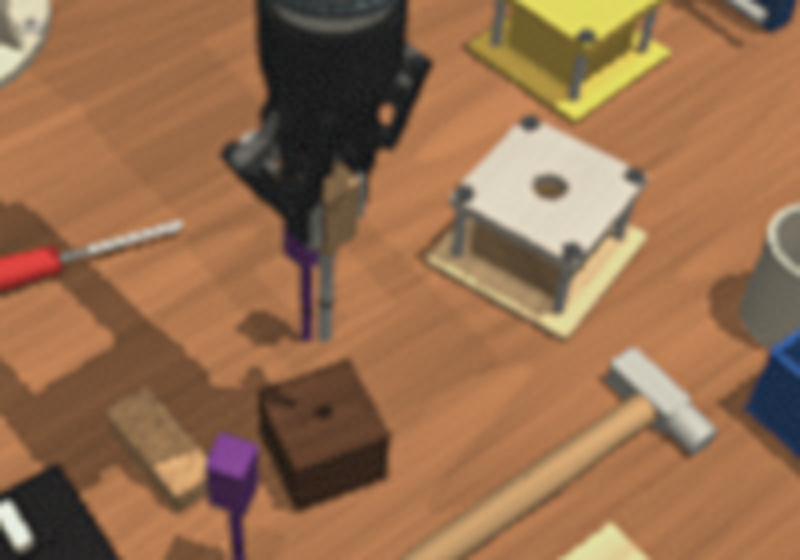

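The scene view shows the probe hanging upright in the gripper, with its tip at about (325,338) and well above the stand. I carry it over the jig hole (550,187) with the tip about 150 mm up.

```bash
python3 -m crank '{"slide":[[-0.005,0.025,0],[-0.005,0.025,0],[-0.005,0.025,0],[-0.005,0.025,0],[-0.005,0.025,0],[-0.005,0.025,0],[-0.005,0.025,0],[-0.005,0.025,0],[-0.005,0.025,0],[-0.005,0.025,0],[0,0,0],[0,0,0]],"twist":[0,0,0,0,0,0,0,0,0,0,0,0],"gripper":[255,255,255,255,255,255,255,255,255,255,255,255]}'
python3 -m crank '{"slide":[[0,0,0],[0,0,0],[0,0,0]],"twist":[0,0,0],"gripper":[255,255,255]}'
python3 - <<'E'
from h import *
d=r.grab_frame('wrist'); np.savez('pics/w5',**{k:d[k] for k in ('frame','fov_y','cx','cy','world_from_camera')})
for l in ['probe_handle','probe_tip','guide_hole']: det(d,l,n=2)
cv2.imwrite('pics/w5.png',cv2.resize(d['frame'][150:290,160:350],None,fx=4,fy=4,interpolation=cv2.INTER_CUBIC))
E
```

```text
clock: 15.2
ee_pos: [540.9, 270.7, 252.5]
tcp_rot: [-0.0, -0.046, 0.999, -0.0]
contact_force: [0.1, -0.2, -2.1]
gripper_width: 0.299
finger_force: 59.6
clock: 15.5
ee_pos: [541.4, 269.7, 253.1]
tcp_rot: [-0.0, -0.045, 0.999, -0.0]
contact_force: [-0.1, -1.0, -1.5]
gripper_width: 0.294
finger_force: 59.6
probe_handle 0.64 [501.2  75.2 127.1] px [ 43. 123.]
probe_handle 0.63 [547.2 271.7 266.8] px [262. 270.]
probe_tip 0.91 [630.4 -77.9  -4.6] px [  8. 203.]
probe_tip 0.67 [544.4 269.8 146.9] px [259. 196.]
guide_hole 0.86 [386.  451.7  79.8] px [464.  34.]
guide_hole 0.76 [546.1 275.   79.8] px [264. 181.]
```

View pics/w5.png

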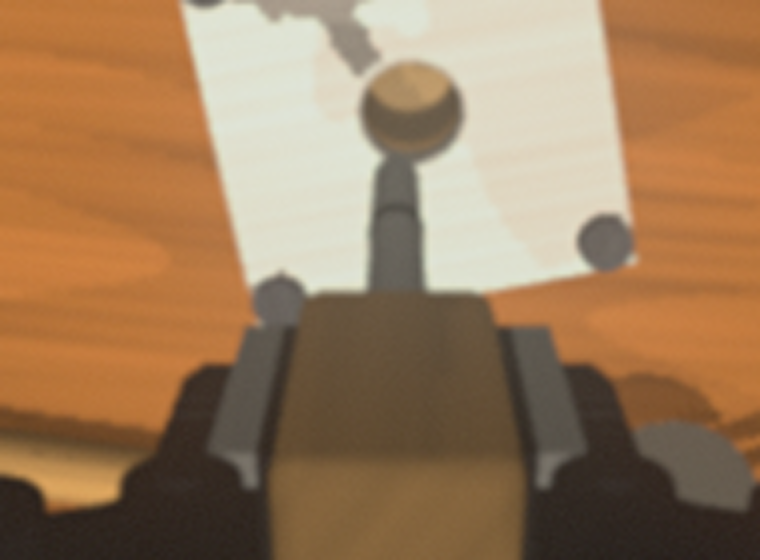

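```bash
python3 - <<'E'
from h import *
d=np.load('pics/w5.npz')
P=lambda u,v: np.array([160+u/4-.37,150+v/4-.37])
print('hole',back(d,P(412.5,111),80,True), [np.round(back(d,P(*q),80,True),1) for q in [(362,111),(463,111),(412.5,60),(412.5,162)]])
print('tip front',back(d,P(397,151),144.9,True),'w',back(d,P(375,165),147,True),back(d,P(418,165),147,True))
print('ring front',back(d,P(397,209),184.9,True),[back(d,P(u,205),184.9,True)[1] for u in(372,422)])
E
```

```text
hole [542.61487817 273.64516309  80.        ] [array([543.8, 260. ,  80. ]), array([541.4, 287.3,  80. ]), array([528.6, 272.3,  80. ]), array([556.9, 275. ,  80. ])]
tip front [537.48792097 269.00513088 144.9       ] w [540.48938273 264.50210002 147.        ] [539.65150292 273.76035488 147.        ]
ring front [538.25117693 269.10233586 184.9       ] [np.float64(264.42752059514777), np.float64(273.6377777894097)]
```

```bash
python3 -m crank '{"slide":[[0,0.002,0],[0,0.0025,0],[0,0,-0.01],[0,0,-0.01],[0,0,-0.01],[0,0,-0.01],[0,0,-0.01],[0,0,0],[0,0,0],[0,0,0],[0,0,0]],"twist":[0,0,0,0,0,0,0,0,0,0,0],"gripper":[255,255,255,255,255,255,255,255,255,255,255]}'
python3 - <<'E'
from h import *
d=r.grab_frame('wrist'); o=r.get_obs(); tz=o['ee_pos'][2]-108.2; print(o['ee_pos'],tz)
for l in ['probe_tip','guide_hole']: det(d,l,n=2)
f=d['frame']; 
# stem edges by row: saturation low & mid-grey vs bright plate
def fp(p):
    M=np.array(d["world_from_camera"]); c=M[:3,:3].T@(np.array(p)-M[:3,3]); t=np.arctan2(np.hypot(c[0],c[1]),c[2]); v=c[:2]/np.hypot(*c[:2])*t*K(d); return v+[d['cx'],d['cy']]
for z in (tz+15,tz+30,tz+50,tz+60):
    u,v=fp([537.6,273.6,z]); v=int(round(v)); print(z,np.round(u,1),v,f[v,int(u)-18:int(u)+19].min(1))
T=fp([537.6,273.6,tz]); H=fp([542.6,273.6,80]); print('exp tip front',T,'hole',H)
c=int(T[0]); print('col',int(H[1])-16,f[int(H[1])-16:int(T[1])+20,c].tolist())
E
```

```text
clock: 16.8
ee_pos: [541.5, 275.2, 203.7]
tcp_rot: [0.0, -0.045, 0.999, 0.0]
contact_force: [-0.2, -0.5, -1.0]
gripper_width: 0.299
finger_force: 59.5
[541.45362874 275.15974601 203.64425156] 95.44425155752195
probe_tip 0.8 [627.2 -78.3  -3.9] px [-30. 212.]
probe_tip 0.72 [538.8 271.2  95. ] px [255. 188.]
guide_hole 0.84 [386.4 452.8  79. ] px [499.  19.]
guide_hole 0.77 [542.9 276.4  75.7] px [260. 188.]
110.44425155752195 257.8 192 [192 190 180 156 124  95  79  74  71  70  69  68  67  71  77  84  89  90
  91  93  92  92  91  89  85  77  71  70  71  74  76  87 104 137 170 189
 195]
125.44425155752195 257.8 197 [204 205 206 205 197 175 142 112  93  86  84  82  81  81  84  90  90  92
  92  92  91  91  91  92  89  89  86  86  89 101 118 148 174 189 193 193
 193]
145.44425155752197 257.7 205 [207 205 207 207 206 207 207 205 208 207 207 207 191 149 101  84  88  91
  92  92  93  93  90  86  84  95 136 177 196 200 199 199 196 193 189 187
 188]
155.44425155752197 257.6 209 [199 199 199 201 200 200 199 199 199 199 200 192 164 121  91  86  89  89
  90  92  91  91  88  89  87  93 127 177 200 206 206 205 204 203 201 197
 191]
exp tip front [257.89825081 187.16007968] hole [257.46771252 188.20045156]
col 172 [[191, 212, 221], [169, 190, 203], [131, 158, 179], [102, 140, 170], [97, 141, 173], [101, 144, 178], [99, 143, 176], [99, 140, 172], [98, 138, 169], [97, 138, 169], [97, 138, 170], [96, 137, 169], [96, 136, 167], [93, 129, 158], [82, 109, 132], [73, 93, 110], [76, 92, 104], [83, 94, 103], [90, 99, 103], [92, 99, 105], [91, 99, 104], [92, 100, 104], [93, 100, 105], [92, 100, 104], [92, 101, 105], [92, 100, 104], [91, 100, 104], [93, 100, 105], [84, 93, 97], [74, 83, 86], [75, 84, 87], [86, 94, 98], [90, 98, 102], [92, 100, 104], [91, 99, 103]]
```

Stem centre and hole agree to about 1 mm (stem y about 274.4, hole 273.5). I nudge −1 mm in y and go down.

```bash
python3 -m crank '{"slide":[[0,-0.001,0],[0,0,0],[0,0,-0.008],[0,0,-0.008],[0,0,-0.008],[0,0,-0.008],[0,0,-0.008],[0,0,-0.008],[0,0,0],[0,0,0],[0,0,0]],"twist":[0,0,0,0,0,0,0,0,0,0,0],"gripper":[255,255,255,255,255,255,255,255,255,255,255]}'
python3 - <<'E'
from h import *
o=r.get_obs(); print(o['ee_pos'])
d=r.grab_frame('wrist'); np.savez('pics/w6',**{k:d[k] for k in ('frame','fov_y','cx','cy','world_from_camera')})
s=r.grab_frame('scene'); np.savez('pics/s6',**{k:s[k] for k in ('frame','fov_y','cx','cy','world_from_camera')})
a=cv2.resize(d['frame'][160:230,225:295],(490,490),interpolation=cv2.INTER_CUBIC)
u,v=px(s,[542.6,273.6,85]).astype(int); print(u,v)
b=cv2.resize(s['frame'][v-35:v+35,u-20:u+24],(308,490),interpolation=cv2.INTER_CUBIC)
cv2.imwrite('pics/m6.png',np.hstack([a,b]))
E
```

```text
clock: 18.05
ee_pos: [541.5, 274.2, 155.5]
tcp_rot: [0.0, -0.045, 0.999, 0.0]
contact_force: [0.3, 1.2, -1.9]
gripper_width: 0.297
finger_force: 59.6
[541.46731098 274.16622914 155.48355043]
310 168
```

View pics/m6.png

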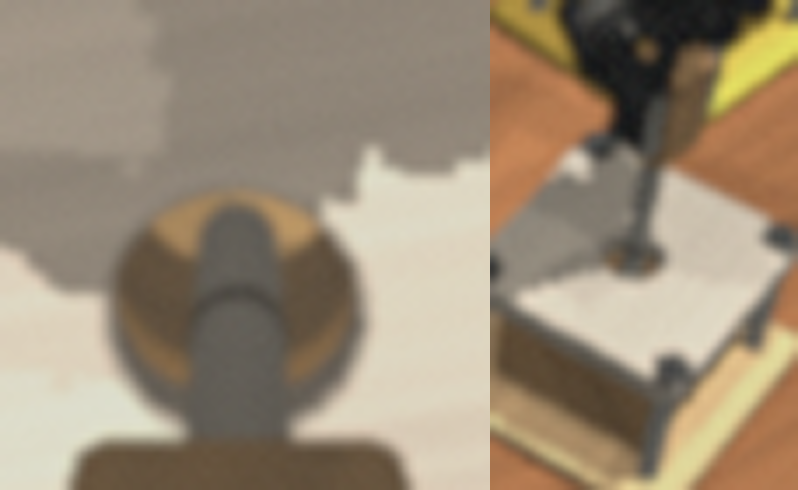

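The left half (wrist) shows the hole centred at about (238,307), the stem centred at column 239, and the ring at row 294. The right half (scene) shows the stem inside the hole. I check the ring height numerically.

```bash
python3 - <<'E'
from h import *
d=np.load('pics/w6.npz'); f=d['frame']
P=lambda u,v: np.array([225+u/7-.43,160+v/7-.43])
print('hole', [np.round(back(d,P(*q),80,True),1) for q in [(113,305),(362,305),(238,188),(238,307)]])
print('col',list(enumerate(f[188:222,int(225+238/7)].min(1),188)))
for v in (290,294,298):
  for z in (83,85,87,89): print(v,z,np.round(back(d,P(239,v),z,True)[:2],1))
print('stem', [np.round(back(d,P(u,300),87,True)[1],1) for u in(195,284)])
E
```

```text
hole [array([542.9, 259.9,  80. ]), array([540.4, 287.1,  80. ]), array([528.5, 272.4,  80. ]), array([541.9, 273.6,  80. ])]
col [(188, np.uint8(96)), (189, np.uint8(88)), (190, np.uint8(86)), (191, np.uint8(87)), (192, np.uint8(86)), (193, np.uint8(87)), (194, np.uint8(87)), (195, np.uint8(87)), (196, np.uint8(87)), (197, np.uint8(86)), (198, np.uint8(88)), (199, np.uint8(85)), (200, np.uint8(80)), (201, np.uint8(70)), (202, np.uint8(73)), (203, np.uint8(82)), (204, np.uint8(88)), (205, np.uint8(88)), (206, np.uint8(89)), (207, np.uint8(88)), (208, np.uint8(87)), (209, np.uint8(89)), (210, np.uint8(86)), (211, np.uint8(87)), (212, np.uint8(87)), (213, np.uint8(87)), (214, np.uint8(88)), (215, np.uint8(87)), (216, np.uint8(86)), (217, np.uint8(87)), (218, np.uint8(86)), (219, np.uint8(86)), (220, np.uint8(85)), (221, np.uint8(83))]
290 83 [539.  273.4]
290 85 [538.4 273.4]
290 87 [537.8 273.3]
290 89 [537.2 273.3]
294 83 [539.5 273.5]
294 85 [538.8 273.4]
294 87 [538.2 273.4]
294 89 [537.6 273.3]
298 83 [539.9 273.5]
298 85 [539.3 273.5]
298 87 [538.7 273.4]
298 89 [538.  273.4]
stem [np.float64(268.8), np.float64(278.2)]
```

```bash
python3 -m crank '{"slide":[[0,0,-0.004],[0,0,-0.0033],[0,0,0],[0,0,0],[0,0,0],[0,0,0],[0,0,0],[0,0,0]],"twist":[0,0,0,0,0,0,0,0],"gripper":[255,255,255,255,255,255,255,255]}'
python3 - <<'E'
from h import *
E=[]; 
for i in range(8):
    d=r.grab_frame('wrist' if i%2 else 'scene'); E.append(r.get_obs()['ee_pos'])
    if i>5: det(d,'probe_tip',n=3); det(d,'probe_handle',n=3); 
print(np.mean(E,0),np.std(E,0)); f=d['frame']
def fp(p):
    M=np.array(d["world_from_camera"]); c=M[:3,:3].T@(np.array(p)-M[:3,3]); t=np.arctan2(np.hypot(c[0],c[1]),c[2]); v=c[:2]/np.hypot(*c[:2])*t*K(d); return v+[d['cx'],d['cy']]
for z in (78,80,82): print(z,fp([537.8,273.5,z]))
u=int(fp([537.8,273.5,80])[0]); print(list(zip(range(190,214),f[190:214,u].min(1).tolist())))
for v in (201,206): print(v,f[v,u-22:u+24].min(1).tolist(),u-22)
E
```

```text
clock: 18.95
ee_pos: [541.2, 274.0, 147.9]
tcp_rot: [0.0, -0.045, 0.999, 0.0]
contact_force: [0.3, 0.3, -2.1]
gripper_width: 0.298
finger_force: 59.6
probe_tip 0.72 [537.7 271.   38.6] px [307. 178.]
probe_tip 0.66 [627.1 -78.    2.3] px [232. 264.]
probe_tip 0.57 [494.5  76.3   0.9] px [248. 206.]
probe_handle 0.6 [629.2 -82.1 123.9] px [229. 243.]
probe_handle 0.53 [496.1  72.9 126.5] px [248. 180.]
probe_handle 0.5 [538.9 274.  163.6] px [313. 149.]
probe_tip 0.74 [542.3 275.5  39. ] px [261. 193.]
probe_tip 0.59 [497.9  74.4   1.7] px [ 52. 118.]
probe_handle 0.72 [543.1 273.8 163.8] px [259. 265.]
[541.18465777 274.01914344 147.82324583] [0.01116723 0.01089608 0.0182905 ]
78 [259.10989855 200.95899204]
80 [259.11029514 201.75380536]
82 [259.11069741 202.56255939]
[(190, 98), (191, 88), (192, 87), (193, 87), (194, 88), (195, 85), (196, 87), (197, 87), (198, 86), (199, 87), (200, 78), (201, 67), (202, 70), (203, 81), (204, 86), (205, 88), (206, 86), (207, 87), (208, 87), (209, 87), (210, 86), (211, 87), (212, 86), (213, 86)]
201 [121, 119, 117, 107, 92, 73, 61, 61, 61, 59, 64, 60, 61, 61, 62, 71, 78, 80, 76, 73, 68, 68, 67, 69, 70, 75, 81, 79, 72, 64, 62, 61, 62, 62, 61, 60, 59, 68, 99, 140, 174, 188, 190, 190, 190, 189] 237
206 [172, 161, 145, 117, 86, 69, 61, 60, 59, 61, 61, 60, 60, 61, 60, 64, 77, 85, 86, 86, 87, 87, 86, 88, 85, 86, 83, 79, 68, 61, 62, 63, 62, 61, 61, 62, 61, 64, 69, 92, 128, 165, 184, 192, 192, 193] 237
```

```bash
python3 -m crank '{"slide":[[0.0003,-0.0003,0.0005],[0,0,0],[0,0,0],[0,0,0],[0,0,0],[0,0,0]],"twist":[0,0,0,0,0,0],"gripper":[255,255,255,255,255,255]}' && python3 -c "
from rig import r
print(r.hand_in())"
```

```text
clock: 20.15
ee_pos: [541.5, 273.7, 148.3]
tcp_rot: [0.0, -0.045, 0.999, 0.0]
contact_force: [0.1, -0.2, -1.4]
gripper_width: 0.297
finger_force: 59.6
the job is handed in; nothing more can be done
None
```

I handed the job in at about 20 s: I pressed and released the round key, then the square key, and the probe is held upright and still, centred in the guide hole to about 1 mm with its ring level with the plate top, also to about 1 mm; the hand-in returned no verdict.

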